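Clip a fresh sprung cartridge into the manifold and switch it in line

ROBOT

A 6-joint arm with a two-finger parallel gripper is mounted at the origin on the work surface. World frame = base frame: x ahead of the robot, y to its left, z up, the work surface at z = 0. Lengths are in m, angles in rad, forces in N, time in s.
With the tool pointing down it reaches from about 0.375 to 0.975 m from the base axis. Payload 3.8 kg.
Tool frame: the origin (TCP) lies midway between the tips of the shut fingers; the grasp point (between the pads) lies 19 mm behind it; z points along the fingers, y is the line along which they close (so a half turn about z gives the same grasp; the last joint's range is limited). The gripper opens to 85 mm and grips with 20 to 120 N. Pads are 22 mm wide; open, the fingers measure 114 mm over their backs; the gripper's body (76 mm by 85 mm) begins 54 mm behind the grasp point. The pads swing forward as they close: fully open they stand 13 mm farther back than shut.
Start: joints at [1.074, 0.264, 1.604, -0, 1.274, -0.037], TCP at [0.3, 0.605, 0.231] pointing down, gripper open.
Joint ranges: [-2.63, 2.63], [-0.94, 2.18], [0.31, 2.57], [-1.31, 4.45], [0, 2.66], [-2.55, 2.55]. Speed limits (rad/s): [2.57, 2.57, 3.14, 3.14, 3.14, 3.14].

INTERFACE

Orientations are given as a rotation vector (axis times angle).
In Python, from workcell import bot gives the robot as it stands.
- The arm moves only by the tool step_arm, never from a script. Its argument "motion" is a list of rows, each a list of 5 numbers: the finger opening in cm, from 0 to 8.54, then the shift along the tool's x, y, z in cm, then the turn about the tool's z in degrees. In form: [[claw, dx, dy, dz, twist], ...]. A call has 1 to 20 rows; each row is the pose to reach, as a shift and turn from the pose commanded when the call began, along the tool's axes at that moment; what a row does not reach only later rows make up. A row lasts 1/10 s, in which the tool goes at most 50 mm and 8.59 degrees, less where a joint would pass 70% of its speed; a pose out of reach is approached as far as the arm can. A call with a gripper value outside its range is refused whole. The fingers move at their own pace and stop on an object; "force" is the grip in N (left out, the last holds). Time passes only in rows, so rows that repeat a pose let the fingers close. It gives the time, the measured TCP pose, the force, the opening and the grip force at its end, in the units of the state.
- bot.read_state(): the state, without advancing time (a new reading comes with each control period).
- bot.read_camera(name): name is "scene" or "top" or "wrist"; returns (picture, depth): 384x512x3 uint8, red, green, blue; 384x512 float32, m along the optical axis (not along the pixel's ray), 0 where there is no reading.
- bot.calibration(name): a dict with "mtx" (3x3 intrinsics, pixels), "origin" and "orientation" of the camera in the world; the wrist camera has in their place "T_tool_cam" (4x4, takes a point from camera to tool coordinates, whose origin is the TCP and whose axes are the flange's). Camera axes: x right, y up, looking along -z (the intrinsics and any distortion apply to the point x, -y, -z); pixel columns grow to the right and rows downward; lengths in m; the calibration is good to about 2 mm. A picture is of the moment at which its call begins: read the wrist's pose just before it. calibration takes no time and is no camera call.
- bot.finish_job(): hands the job in; it is judged then, once.
The state is a dict: "time": time; "q": joint angles; "joint_vel": joint speeds; "joint_torque": joint torques, N m; "tool_pos": TCP position; "tcp_rot": TCP orientation; "wrist_force": force on the tool from outside, world axes, zero at the start; "torque": the same for the moment, N m; "width": opening from 0.0 (shut) to 1.0 (fully open); "grip_force": force on a finger pad.
Only numpy, scipy, OpenCV 4.12 (cv2) and the standard library are available. Lean on these libraries where they do the work, as an engineer would, in place of code of your own. Each camera call takes 0.05 s, during which the arm holds its last target. There are 200 camera calls.

TASK

Fit the fresh white cartridge into the manifold: squeeze its two tabs together so that it shortens, lower it between the two stops with its blue nose towards the blue stop, and let it spring out so that both noses go fully home in the recesses, tabs upright. Then push the red-tipped valve lever all the way over, away from the robot. Do not ram the cartridge down, and leave the orange spent cartridge, the bottle, the vial rack and the wrench where they are.

Things in the scene. Friction and masses are not known exactly. Their poses are not given: they have to be found in the camera images.
- cartridge_mid (a point): Fresh cartridge, loose, 0.2 kg: white square housing 32 x 32 mm, lying level along its own y axis, z up; 134 mm long over its two noses when relaxed. Point on its long axis, midway between its two upright tabs when relaxed; the housing runs from y = -55 to +34 mm, its flat underside is 16 mm below. Grip it by the outer faces of the tabs, from above, about 42 mm above this point.
- cartridge: The fresh cartridge as a body, same point and axes as cartridge_mid. Fully squeezed it is 110 mm long, and the middle between its tabs is always the middle of its length. Spring: 6 N relaxed, 14 N fully squeezed.
- dark_tab (a point): Middle of the outer face of the dark tab, fixed to the housing at y = -30 mm. Both tabs are 24 mm wide (x), 8 mm thick (y) and reach from 17 to 52 mm above the long axis; this point is 42 mm above it.
- blue_tab (a point): The same point on the outer face of the blue tab, at y = +30 mm relaxed. It is one piece with the blue nose and slides towards the dark tab: outer faces 60 mm apart relaxed, 36 mm fully squeezed.
- blue_tip (a point): Tip of the fresh cartridge's blue sprung nose, on the long axis, at y = +67 mm relaxed. The nose is 14 mm in diameter with a tapered tip, 12 mm long, on a 24 mm collar.
- steel_tip (a point): Tip of the fresh cartridge's fixed steel nose, on the long axis at y = -67 mm; same size as the blue nose.
- nose (a joint): How far the blue nose is drawn in: 0 relaxed, 0.024 m fully squeezed, about 0.006 m when seated in the manifold.
- manifold: Fixed ivory base plate 130 (x) x 240 (y, from -150 to +90 mm) x 20 mm on the table, turned by up to 17 degrees. Origin at table height midway between the two stops; y runs from the grey-faced stop to the blue-faced stop, x away from the robot, z up. Stops: 50 mm wide (x), tops 67 mm above the table, inner faces at y = -58 and +58 mm (116 mm apart).
- blue_recess (a point): Mouth centre of the recess in the blue-faced stop's inner face: square 20 x 20 mm, 6 mm deep, 50 mm above the table.
- grey_recess (a point): Mouth centre of the equal recess in the grey-faced stop, 116 mm from the blue one.
- bed (a point): Surface of the bed between the stops, 34 mm above the table, under the middle between the recesses. Bed and side guides run from y = -35 to +25 mm; guides 38 mm apart, flared above, 20 mm high. With the housing on the bed the cartridge's axis is level with the recesses; seated, its own point is about 3 mm from the middle towards the blue stop.
- valve_lever (a joint): Angle of the valve lever on the manifold, rad: 0 leaning 0.5 rad towards the robot (manifold -x), 1.0 fully over at its stop, leaning 0.5 rad away. Stays where left; needs about 1 N at the tip. Starts between 0 and 0.25.
- valve_lever_tip (a point): Centre of the red ball (26 mm diameter) on the lever's 10 mm steel stem, 80 mm from the pivot. The pivot is at manifold x = 0, y = -118 mm, 42 mm above the table: the ball moves from manifold x = -38 to +38 mm, 112 mm above the table at both ends, 122 mm in the middle.
- cradle_a: Fixed aluminium cradle 70 (x) x 140 (y) x 8 mm with a bed at 20 mm and side guides like the manifold's, reaching 40 mm above the table, open at both ends; the fresh white cartridge lies in it. Origin at table height under its centre.
- cradle_b: The same cradle, holding the orange spent cartridge.
- spent_mid (a point): Spent cartridge: same shape and size as the fresh one but orange with grey tabs and grey nose, does not compress. Same point and axes as for the fresh one. Leave it.
- solvent_bottle: Loose glass bottle with blue cap, 70 mm diameter, 140 mm high, origin under its centre. Leave it.
- vial_rack: Loose white vial rack 70 x 110 mm, 54 mm high with its vials, origin under its centre. Leave it.
- wrench: Loose wrench 160 mm long lying flat. Leave it.
Things that resemble listed ones, but are neither listed nor needed, are in the scene too. What is shaped like the cartridge but green, purple or turquoise is not meant.

How it is judged:
By the outcome, as a careful person would: the job done as asked, in the order asked, and still so for the second after the job is handed in, with the robot touching nothing.
It also fails if it takes over 48 s, if anything falls off the work surface, if the arm or the gripper's body presses on something with over 40 N, if the wrist force passes 120 N, or if a joint passes its speed limit or range.

## Working session

There is one attempt and no reset: what is moved stays moved. The work goes in short steps, Python scripts to look and compute and a tool call to move; the robot and the scene stay as the last step left them, time stands still between calls to the robot, and variables do not carry over. Pictures are saved under pics/ and viewed, at most 10 in all, crops included, and the job is handed in when it is done.

Besides the shell and the picture viewer there is one more tool, called after ">>>" as a command line: name --pt "numbers of a row" for each row, then --argument value for the rest. step_arm: Moves the arm, as the interface text tells. Its arguments: {"type":"object","properties":{"motion":{"type":"array","items":{"type":"array","items":{"type":"number"}}},"force":{"type":"number"}},"required":["motion"]}

```bash
mkdir -p pics; cat > h.py <<'E'
import numpy as np, cv2
from scipy.spatial.transform import Rotation as R
from workcell import bot
def cam(name):
    s=bot.read_state(); im,d=bot.read_camera(name); c=bot.calibration(name); K=np.array(c["mtx"])
    if name=="wrist":
        T=np.eye(4);T[:3,:3]=R.from_rotvec(s["tcp_rot"]).as_matrix();T[:3,3]=s["tool_pos"];T=T@np.array(c["T_tool_cam"])
    else:
        T=np.eye(4);o=np.array(c["orientation"]);T[:3,:3]=o if o.shape==(3,3) else R.from_rotvec(o).as_matrix();T[:3,3]=c["origin"]
    v,u=np.mgrid[:im.shape[0],:im.shape[1]]
    P=np.stack([(u-K[0,2])/K[0,0]*d,-(v-K[1,2])/K[1,1]*d,-d],-1)@T[:3,:3].T+T[:3,3]
    P[d==0]=np.nan
    return im,d,P,K,T
E
python3 - <<'E'
from h import *
for n in("top","scene"):
    im,d,P,K,T=cam(n); np.savez(f"{n}.npz",im=im,P=P); cv2.imwrite(f"pics/{n}.png",cv2.resize(im[...,::-1],(768,576)))
    c=bot.calibration(n); print({k:v for k,v in c.items()})
print(bot.read_state()); print(bot.calibration("wrist"))
E
```

```text
{'mtx': array([[498.70108353,   0.        , 253.81335719],
       [  0.        , 498.70108353, 194.49732887],
       [  0.        ,   0.        ,   1.        ]]), 'origin': array([0.44229792, 0.00574698, 1.7781241 ]), 'orientation': array([ 0.05172402, -0.04993356, -1.56751345])}
{'mtx': array([[363.40563056,   0.        , 254.24296886],
       [  0.        , 363.40563056, 199.85171798],
       [  0.        ,   0.        ,   1.        ]]), 'origin': array([1.08652928, 0.5616976 , 0.98980098]), 'orientation': array([0.33766191, 0.84522025, 2.28759358])}
{'time': 0.1, 'q': array([ 1.07408643e+00,  2.64691051e-01,  1.60527466e+00,  2.97274423e-07,
        1.27369135e+00, -3.69016899e-02]), 'joint_vel': array([ 2.31046949e-04, -7.63136896e-04, -1.33087056e-03, -6.38957748e-04,
        5.26885337e-05,  9.67908929e-04]), 'joint_torque': array([-5.57160445e-05, -5.16705179e+01, -3.68592131e+01, -5.81150948e-05,
        6.30834125e-03,  1.64218591e-06]), 'tool_pos': array([0.29922951, 0.60429749, 0.2300575 ]), 'tcp_rot': array([-0.71579485, -3.05840009,  0.00312737]), 'wrist_force': array([ 0.44984102, -0.29926809,  0.38639317]), 'torque': array([0.00112801, 0.03828876, 0.02963801]), 'grip_force': 0.0, 'width': 0.9962780070821043}
{'mtx': array([[307.51633764,   0.        , 256.82060082],
       [  0.        , 307.51633764, 193.26903352],
       [  0.        ,   0.        ,   1.        ]]), 'T_tool_cam': array([[ 1.01714786e-03,  9.56111321e-01,  2.93001891e-01,
         7.50399155e-02],
       [ 9.99999482e-01, -9.82142910e-04, -2.66583186e-04,
         1.08770462e-03],
       [ 3.28865270e-05,  2.93002010e-01, -9.56111825e-01,
        -1.42586086e-01],
       [ 0.00000000e+00,  0.00000000e+00,  0.00000000e+00,
         1.00000000e+00]])}
```

View pics/top.png

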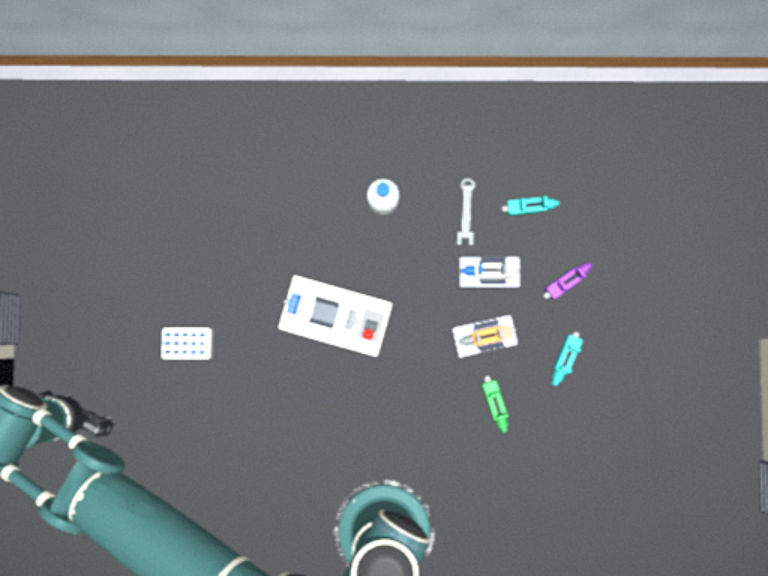

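View pics/scene.png

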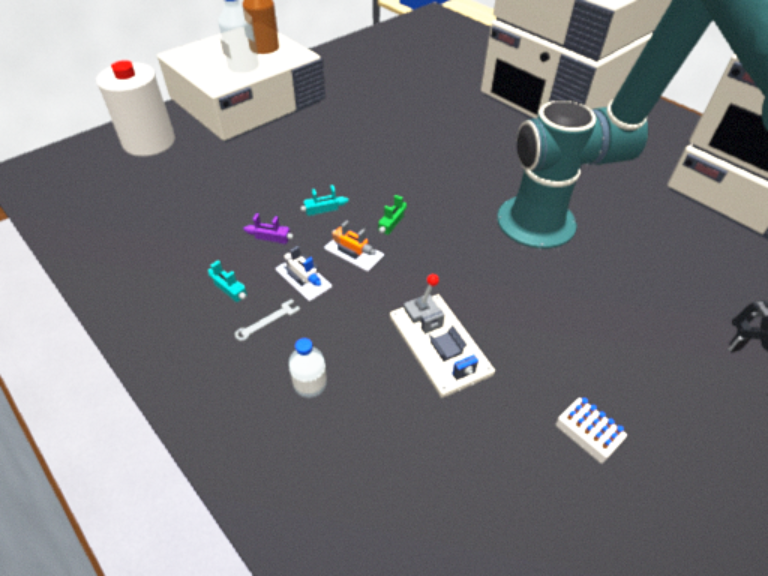

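The top view shows the fresh cartridge at about (490,270), blue nose to the left. The manifold's blue stop is at (293,303), and the red ball at (369,334). Next I'll turn these into positions.

```bash
python3 - <<'E'
from h import *
z=np.load("top.npz"); im=z["im"];P=z["P"]
def at(u,v): 
    p=P[int(v/1.5)-1:int(v/1.5)+2,int(u/1.5)-1:int(u/1.5)+2].reshape(-1,3); return np.nanmedian(p,0).round(4)
for n,uv in dict(cart=(490,270),blue=(470,270),bluestop=(293,303),bed=(324,312),ball=(369,334),plateL=(285,325),table=(420,250)).items(): print(n,at(*uv))
# plate rectangle: points 12..28 mm high near manifold
m=(P[...,2]>.010)&(P[...,2]<.16)&(P[...,1]>-.12)&(P[...,1]<.28)&(abs(P[...,0]-.53)<.14)
n,l,st,_=cv2.connectedComponentsWithStats(m.astype(np.uint8)); print(st)
k=1+np.argmax(st[1:,4]); q=P[l==k]; low=q[q[:,2]<.03]
print(cv2.minAreaRect(low[:,:2].astype(np.float32)*1000), np.median(low[:,2]))
m=(P[...,2]>.006)&(P[...,2]<.12)&(P[...,1]>-.33)&(P[...,1]<-.14)&(abs(P[...,0]-.633)<.05)
q=P[m]; low=q[q[:,2]<.018]
print(cv2.minAreaRect(low[:,:2].astype(np.float32)*1000),np.median(low[:,2]))
E
```

```text
cart [ 0.6053 -0.2432  0.0496]
blue [ 0.6058 -0.198   0.0484]
bluestop [0.5268 0.2096 0.0685]
bed [0.5078 0.1408 0.0334]
ball [0.4581 0.0333 0.131 ]
plateL [0.4797 0.2328 0.0222]
table [ 0.6599 -0.0856  0.0025]
[[     0      0    512    384 194028]
 [   179    163      1      1      1]
 [   238    163      1      1      1]
 [   275    163      1      1      1]
 [   228    165      1      1      1]
 [   236    165      1      1      1]
 [   255    165      1      1      1]
 [   282    165      1      1      1]
 [   181    167      1      1      1]
 [   214    166      1      1      1]
 [   217    166      1      1      1]
 [   257    167      1      1      1]
 [   274    166      1      1      1]
 [   287    167      1      1      1]
 [   221    169      1      1      1]
 [   244    169      1      1      1]
 [   233    171      1      1      1]
 [   254    170      1      1      1]
 [   261    170      1      1      1]
 [   203    172      1      1      1]
 [   240    173      1      1      1]
 [   280    173      2      2      2]
 [   200    175      1      1      1]
 [   216    175
[... 1620 characters left out ...]
[   254    230      1      1      1]
 [   229    233      1      1      1]
 [   219    235      1      1      1]
 [   180    237      1      1      1]
 [   197    239      1      1      1]
 [   224    238      1      1      1]
 [   258    238      1      1      1]
 [   287    239      1      1      1]
 [   238    240      1      1      1]
 [   251    241      1      1      1]
 [   272    240      1      1      1]
 [   287    241      1      1      1]]
((500.799560546875, 117.33970642089844), (248.34756469726562, 132.977783203125), 73.86848449707031) 0.020269024496552213
((632.6752319335938, -235.02947998046875), (185.44723510742188, 97.50686645507812), 89.99504852294922) 0.008673029806342991
```

```bash
cat >> h.py <<'E'
def go(pos,ang):
    """ang: wanted world angle (deg) of tool y; prints shift in cm and twist"""
    s=bot.read_state(); M=R.from_rotvec(s["tcp_rot"]).as_matrix()
    d=M.T@(np.array(pos)-s["tool_pos"])*100
    a=np.degrees(np.arctan2(M[1,1],M[0,1])); t=-((ang-a+180)%360-180)
    print("t",s["time"],"pos",s["tool_pos"].round(4),"yang",a.round(2),"tilt",M[:,2].round(4),"move",d.round(2),"twist",round(t,2),"w",round(s["width"],3),"F",s["wrist_force"].round(2),"q6",s["q"][5].round(2))
E
python3 -c "
from h import *
go([.495,.140,.22],73.9)"
```

```text
t 0.1 pos [0.2992 0.6043 0.2301] yang 63.65 tilt [-0.001  -0.0018 -1.    ] move [-38.15 -32.92   1.07] twist -10.25 w 0.996 F [ 0.45 -0.3   0.39] q6 -0.04
```

>>> step_arm --pt "8.5 -38 -33 1 -10.2" --pt "8.5 -38 -33 1 -10.2" --pt "8.5 -38 -33 1 -10.2" --pt "8.5 -38 -33 1 -10.2" --pt "8.5 -38 -33 1 -10.2" --pt "8.5 -38 -33 1 -10.2" --pt "8.5 -38 -33 1 -10.2" --pt "8.5 -38 -33 1 -10.2" --pt "8.5 -38 -33 1 -10.2" --pt "8.5 -38 -33 1 -10.2" --pt "8.5 -38 -33 1 -10.2" --pt "8.5 -38 -33 1 -10.2" --pt "8.5 -38 -33 1 -10.2" --pt "8.5 -38 -33 1 -10.2" --pt "8.5 -38 -33 1 -10.2" --pt "8.5 -38 -33 1 -10.2" --pt "8.5 -38 -33 1 -10.2" --pt "8.5 -38 -33 1 -10.2"

```text
time: 1.9
tool_pos: [0.4935, 0.1409, 0.2213]
tcp_rot: [-0.44, -3.111, 0.0]
wrist_force: [-0.3, 0.3, 0.1]
width: 0.993
grip_force: 0.0
```

```bash
python3 - <<'E'
from h import *
im,d,P,K,T=cam("wrist"); np.savez("w1.npz",im=im,P=P); cv2.imwrite("pics/w1.png",cv2.resize(im[...,::-1],(768,576)))
go([.555,-.235,.19],90)
E
```

```text
t 1.95 pos [0.4935 0.1408 0.2213] yang 73.89 tilt [ 0.  0. -1.] move [-16.33 -34.4    3.13] twist -16.11 w 0.997 F [-0.08 -0.67  0.3 ] q6 -1.06
```

View pics/w1.png

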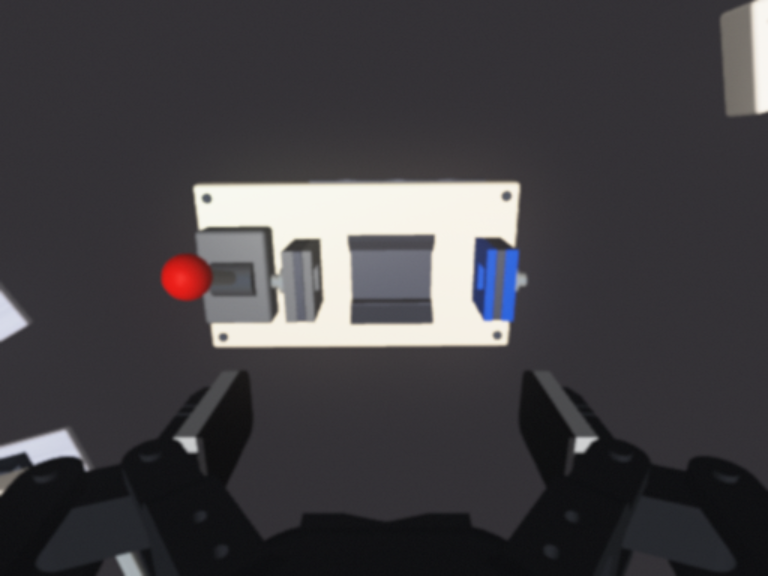

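Wrist view: grey stop at about (302,280), bed at (391,278), blue stop at (496,280), and the red ball at (187,277). The manifold is nearly square to the tool.

```bash
python3 - <<'E'
from h import *
z=np.load("w1.npz"); im=z["im"].astype(int);P=z["P"]
q=P[...,2]
def rect(m,name):
    m=cv2.morphologyEx(m.astype(np.uint8),cv2.MORPH_OPEN,np.ones((3,3)))
    n,l,st,c=cv2.connectedComponentsWithStats(m)
    for k in range(1,n):
        if st[k,4]>60:
            p=P[l==k]; r=cv2.minAreaRect(p[:,:2].astype(np.float32)*1000)
            print(name,st[k,4],"c",np.round(r[0],1),"size",np.round(r[1],1),"ang",round(r[2],2),"z",np.median(p[:,2]).round(4))
win=np.zeros(q.shape,bool); win[100:245,120:360]=1
rect((q>.015)&(q<.027)&win,"plate"); rect((q>.060)&(q<.074)&win,"stops"); rect((q>.029)&(q<.039)&win,"bed"); rect((q>.047)&(q<.059)&win,"guides")
# plate corners from bright ivory mask
m=((im.min(-1)>150)&win).astype(np.uint8)
cs,_=cv2.findContours(m,cv2.RETR_EXTERNAL,cv2.CHAIN_APPROX_NONE); c=max(cs,key=cv2.contourArea)
r=cv2.minAreaRect(c); print("px",r)
red=(im[...,0]>150)&(im[...,1]<60); p=P[red]; print("ball",np.nanmedian(p,0),np.nanmax(p[:,2]))
E
```

```text
plate 13430 c [500.6 118.1] size [239.  131.1] ang 74.4 z 0.02
stops 1049 c [527.8 211.9] size [20.4 50.6] ang 74.44 z 0.0671
stops 1028 c [491.2  81.1] size [20.3 50.5] ang 74.51 z 0.0671
bed 1765 c [509.4 141.3] size [60.1 36.5] ang 73.93 z 0.034
guides 504 c [481.2 149.2] size [59.8 10.3] ang 75.6 z 0.0524
guides 474 c [477.8  33.4] size [30.1 23.7] ang 73.84 z 0.0527
guides 526 c [535.3 134.2] size [59.8 10.5] ang 75.4 z 0.0517
px ((237.0, 176.0), (108.0, 216.0), 90.0)
ball [0.45523718 0.0417743  0.12884227] 0.13290358883266035
```

>>> step_arm --pt "8.5 -16.3 -34.4 3 -16.1" --pt "8.5 -16.3 -34.4 3 -16.1" --pt "8.5 -16.3 -34.4 3 -16.1" --pt "8.5 -16.3 -34.4 3 -16.1" --pt "8.5 -16.3 -34.4 3 -16.1" --pt "8.5 -16.3 -34.4 3 -16.1" --pt "8.5 -16.3 -34.4 3 -16.1" --pt "8.5 -16.3 -34.4 3 -16.1" --pt "8.5 -16.3 -34.4 3 -16.1" --pt "8.5 -16.3 -34.4 3 -16.1" --pt "8.5 -16.3 -34.4 3 -16.1" --pt "8.5 -16.3 -34.4 3 -16.1" --pt "8.5 -16.3 -34.4 3 -16.1"

```text
time: 3.25
tool_pos: [0.5546, -0.2339, 0.1916]
tcp_rot: [-0.002, 3.141, 0.0]
wrist_force: [-0.7, 0.2, 0.3]
width: 0.993
grip_force: 0.0
```

```bash
python3 - <<'E'
from h import *
im,d,P,K,T=cam("wrist"); np.savez("w2.npz",im=im,P=P); cv2.imwrite("pics/w2.png",cv2.resize(im[...,::-1],(768,576)))
go([.605,-.23,.19],90)
E
```

```text
t 3.3 pos [ 0.5547 -0.2341  0.1916] yang 90.05 tilt [ 3.e-04 -1.e-04 -1.e+00] move [-5.03  0.4   0.16] twist 0.05 w 0.994 F [-0.18 -0.84 -0.14] q6 -2.01
```

View pics/w2.png

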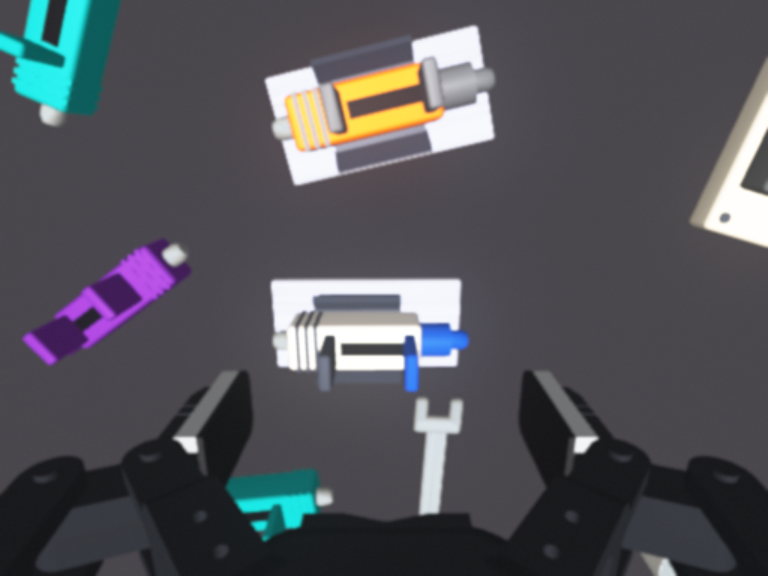

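The wrist view shows the fresh cartridge nearly square to the tool. Dark tab top is at about (325,380), blue tab top at (411,378), and the blue nose points right (+y).

```bash
python3 - <<'E'
from h import *
z=np.load("w2.npz"); im=z["im"].astype(int);P=z["P"]
q=P[...,2]
win=np.zeros(q.shape,bool); win[180:265,175:320]=1
def rect(m,name):
    m=cv2.morphologyEx((m&win).astype(np.uint8),cv2.MORPH_OPEN,np.ones((3,3)))
    n,l,st,c=cv2.connectedComponentsWithStats(m)
    for k in range(1,n):
        if st[k,4]>30:
            p=P[l==k]; r=cv2.minAreaRect(p[:,:2].astype(np.float32)*1000)
            print(name,st[k,4],"c",np.round(r[0],1),"size",np.round(r[1],1),"ang",round(r[2],2),"z",np.median(p[:,2]).round(4))
rect((q>.082)&(q<.094),"tabtop"); rect((q>.048)&(q<.056),"housing"); rect((q>.005)&(q<.011),"cradle"); rect((q>.035)&(q<.043),"guides")
m=((q>.022)&win).astype(np.uint8); rect(m>0,"all")
blue=(im[...,2]>120)&(im[...,0]<80)&win; rect(blue&(q<.06),"bluenose")
E
```

```text
tabtop 233 c [ 607.5 -269.4] size [ 8.  23.4] ang 89.36 z 0.0877
tabtop 228 c [ 606.9 -217.3] size [23.7  7.3] ang 0.68 z 0.0877
housing 2071 c [ 607.4 -254.5] size [32.6 87.9] ang 0.11 z 0.0521
cradle 2333 c [ 592.  -247.6] size [ 39.4 140. ] ang 0.75 z 0.008
cradle 169 c [ 635.6 -191.6] size [13.  28.6] ang 5.64 z 0.0079
cradle 80 c [ 636.1 -312.1] size [ 8.5 14.3] ang 88.08 z 0.0079
guides 415 c [ 578.6 -252.9] size [ 8.6 59.2] ang 1.04 z 0.0386
guides 33 c [ 591.8 -264.2] size [ 0.8 10.9] ang 0.61 z 0.0386
guides 132 c [ 591.5 -235.1] size [ 1.4 44.4] ang 0.45 z 0.0391
guides 80 c [ 596.5 -199. ] size [ 2.3 19.9] ang 0.55 z 0.04
guides 56 c [ 604.5 -307. ] size [ 6.1 11.6] ang 45.1 z 0.0408
guides 107 c [ 606.3 -181.7] size [12.  10.8] ang 2.19 z 0.041
guides 340 c [ 636.5 -246.4] size [47.4  9.5] ang 89.97 z 0.0382
all 5383 c [ 607.7 -243.4] size [ 66.5 134.1] ang 0.47 z 0.0506
bluenose 500 c [ 610.1 -186.1] size [49.5 22.6] ang 63.68 z 0.0447
```

```bash
python3 -c "
from h import *
go([.6072,-.2433,.056],90.6)"
```

```text
t 3.3 pos [ 0.5547 -0.2341  0.1916] yang 90.05 tilt [ 3.e-04 -1.e-04 -1.e+00] move [-5.25 -0.93 13.56] twist -0.55 w 0.994 F [-0.18 -0.84 -0.14] q6 -2.01
```

>>> step_arm --pt "8.5 -3 -0.5 0 -0.5" --pt "8.5 -5.25 -0.95 0 -0.5" --pt "8.5 -5.25 -0.95 0 -0.5" --pt "8.5 -5.25 -0.95 3 -0.5" --pt "8.5 -5.25 -0.95 6 -0.5" --pt "8.5 -5.25 -0.95 9 -0.5" --pt "8.5 -5.25 -0.95 11 -0.5" --pt "8.5 -5.25 -0.95 12.5 -0.5" --pt "8.5 -5.25 -0.95 13.5 -0.5" --pt "8.5 -5.25 -0.95 13.5 -0.5" --pt "8.5 -5.25 -0.95 13.5 -0.5" --pt "8.5 -5.25 -0.95 13.5 -0.5"

```text
time: 4.5
tool_pos: [0.6082, -0.2453, 0.0579]
tcp_rot: [-0.013, 3.139, -0.002]
wrist_force: [1.2, 0.8, 0.4]
width: 0.997
grip_force: 0.0
```

```bash
python3 -c "
from h import *
go([.6072,-.2433,.056],90.6)"
```

```text
t 4.5 pos [ 0.6082 -0.2453  0.0579] yang 90.46 tilt [ 0.0024 -0.0011 -1.    ] move [0.1  0.2  0.19] twist -0.14 w 0.997 F [1.19 0.82 0.42] q6 -2.0
```

>>> step_arm --pt "8.5 0.1 0.2 0.15 -0.1" --pt "8.0 0.1 0.2 0.15 -0.1" --pt "7.5 0.1 0.2 0.15 -0.1" --pt "7.0 0.1 0.2 0.15 -0.1" --pt "6.6 0.1 0.2 0.15 -0.1" --pt "6.2 0.1 0.2 0.15 -0.1" --pt "5.9 0.1 0.2 0.15 -0.1" --pt "5.6 0.1 0.2 0.15 -0.1" --pt "5.3 0.1 0.2 0.15 -0.1" --pt "5.0 0.1 0.2 0.15 -0.1" --pt "4.7 0.1 0.2 0.15 -0.1" --pt "4.4 0.1 0.2 0.15 -0.1" --pt "4.1 0.1 0.2 0.15 -0.1" --pt "3.8 0.1 0.2 0.15 -0.1" --pt "3.5 0.1 0.2 0.15 -0.1" --pt "3.2 0.1 0.2 0.15 -0.1" --pt "3.2 0.1 0.2 0.15 -0.1" --pt "3.2 0.1 0.2 0.15 -0.1" --pt "3.2 0.1 0.2 0.15 -0.1" --force 30

```text
time: 6.4
tool_pos: [0.6091, -0.2463, 0.059]
tcp_rot: [-0.016, 3.135, -0.01]
wrist_force: [-1.2, -7.0, 12.1]
width: 0.415
grip_force: 28.8
```

```bash
python3 - <<'E'
from h import *
im,d,P,K,T=cam("wrist"); cv2.imwrite("pics/w3.png",im[100:384,60:460,::-1])
go([.6072,-.2433,.056],90.6); print(bot.read_state()["grip_force"], bot.read_state()["width"]*85)
E
```

```text
t 6.45 pos [ 0.6091 -0.2463  0.0591] yang 90.57 tilt [ 0.0069 -0.0061 -1.    ] move [0.19 0.31 0.3 ] twist -0.03 w 0.412 F [-1.13 -6.8  13.22] q6 -2.0
28.794232606887817 35.052962495054786
```

View pics/w3.png

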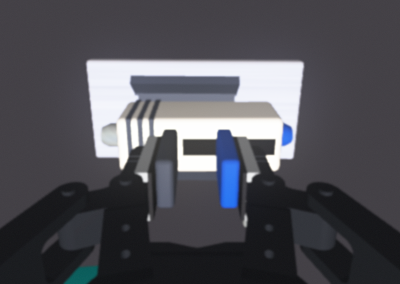

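The tabs are squeezed to about 35 mm, and the blue nose is drawn in at crop (287,134). Now a gentle lift.

>>> step_arm --pt "3.2 0 0 -0.3 0" --pt "3.2 0 0 -0.6 0" --pt "3.2 0 0 -1 0" --pt "3.2 0 0 -2 0" --pt "3.2 0 0 -4 0" --pt "3.2 0 0 -7 0" --pt "3.2 0 0 -11 0" --pt "3.2 0 0 -15 0" --pt "3.2 0 0 -15 0" --pt "3.2 0 0 -15 0" --pt "3.2 0 0 -15 0"

```text
time: 7.55
tool_pos: [0.6048, -0.242, 0.2029]
tcp_rot: [0.016, -3.139, -0.002]
wrist_force: [-1.0, 0.6, -3.9]
width: 0.411
grip_force: 30.4
```

```bash
python3 - <<'E'
from h import *
im,d,P,K,T=cam("wrist"); np.savez("w4.npz",im=im,P=P,T=T); cv2.imwrite("pics/w4.png",cv2.resize(im[...,::-1],(768,576)))
go([.5094,.1466,.21],74.4)
s=bot.read_state(); M=R.from_rotvec(s["tcp_rot"]).as_matrix(); print(s["grip_force"],s["width"]*85)
Q=(P-s["tool_pos"])@M  # tool frame
imi=im.astype(int)
# housing top: white pixels near tool z
for n,m in dict(white=(imi.min(-1)>120),blue=(imi[...,2]>100)&(imi[...,0]<80)).items():
    m=m&(abs(Q[...,2])<.06)&(abs(Q[...,0])<.06)&(abs(Q[...,1])<.08)
    p=Q[m]; print(n,m.sum(),np.nanpercentile(p,[1,50,99],axis=0).round(4).tolist())
m=(imi.min(-1)>100)&(abs(Q[...,1])<.08)&(abs(Q[...,0])<.03)&(Q[...,2]>0)&(Q[...,2]<.03)
p=Q[m]; print(cv2.minAreaRect(p[:,:2].astype(np.float32)*1000),np.linalg.lstsq(np.c_[p[:,:2],np.ones(len(p))],p[:,2],rcond=None)[0])
E
```

```text
t 7.6 pos [ 0.6045 -0.242   0.2022] yang 90.56 tilt [-0.0041  0.0019 -1.    ] move [ 9.13 38.95 -0.67] twist 16.16 w 0.412 F [ 0.   -0.18 -2.05] q6 -2.0
30.392172932624817 35.04041237633568
white 7196 [[-0.0154, -0.0512, -0.0394], [0.0103, 0.0012, 0.007], [0.0147, 0.0457, 0.0338]]
blue 1653 [[-0.0118, 0.0109, -0.0308], [0.0034, 0.0148, -0.0282], [0.0107, 0.0551, 0.02]]
((-0.9692401885986328, -1.5744972229003906), (105.67172241210938, 32.39236831665039), 89.93836975097656) [ 0.2983156  -0.01232536  0.00830564]
```

View pics/w4.png

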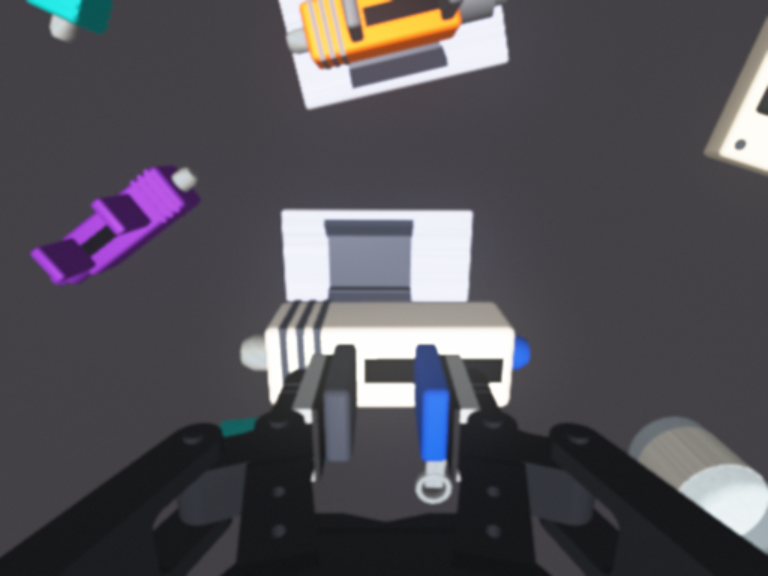

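The cartridge hangs level, with blue tip at (530,352) and steel tip at (255,352), about 0.7 mm off the tool centre in x. Now carrying it to the manifold.

>>> step_arm --pt "3.2 1 3 -0.7 1" --pt "3.2 2 7 -0.7 3" --pt "3.2 3 11 -0.7 5" --pt "3.2 4 15 -0.7 7" --pt "3.2 5 19 -0.7 9" --pt "3.2 6 23 -0.7 11" --pt "3.2 7 27 -0.7 13" --pt "3.2 8 31 -0.7 15" --pt "3.2 8.8 35 -0.7 16.1" --pt "3.2 9.2 37.5 -0.7 16.1" --pt "3.2 9.2 39 -0.7 16.1" --pt "3.2 9.2 39 -0.7 16.1" --pt "3.2 9.2 39 -0.7 16.1" --pt "3.2 9.2 39 -0.7 16.1"

```text
time: 9.0
tool_pos: [0.5103, 0.1452, 0.2112]
tcp_rot: [-0.426, -3.112, 0.002]
wrist_force: [0.2, -0.4, -1.9]
width: 0.41
grip_force: 31.0
```

```bash
python3 -c "
from h import *
go([.5087,.1468,.12],74.4)"
```

```text
t 9.0 pos [0.5103 0.1452 0.2112] yang 74.4 tilt [-1.e-03 -9.e-04 -1.e+00] move [0.19 0.12 9.12] twist -0.0 w 0.41 F [ 0.24 -0.37 -1.94] q6 -1.07
```

>>> step_arm --pt "3.2 0.2 0.1 1 0" --pt "3.2 0.2 0.1 3 0" --pt "3.2 0.2 0.1 5 0" --pt "3.2 0.2 0.1 7 0" --pt "3.2 0.2 0.1 8.5 0" --pt "3.2 0.2 0.1 9.1 0" --pt "3.2 0.2 0.1 9.1 0" --pt "3.2 0.2 0.1 9.1 0" --pt "3.2 0.2 0.1 9.1 0"

```text
time: 9.9
tool_pos: [0.5096, 0.148, 0.122]
tcp_rot: [0.425, 3.111, 0.001]
wrist_force: [0.4, 0.2, -2.7]
width: 0.412
grip_force: 31.0
```

```bash
python3 - <<'E'
from h import *
im,d,P,K,T=cam("wrist"); np.savez("w5.npz",im=im,P=P,T=T); cv2.imwrite("pics/w5.png",cv2.resize(im[...,::-1],(768,576)))
go([.5087,.1468,.073],74.4)
imi=im.astype(int)
# manifold frame
a=np.radians(74.4); y=np.array([np.cos(a),np.sin(a)]); x=np.array([np.sin(a),-np.cos(a)])
D=P[...,:2]-[.5094,.1466]; X=D@x; Y=D@y; Z=P[...,2]
f=lambda m:(m.sum(),np.nanpercentile(np.c_[X[m],Y[m],Z[m]],[1,50,99],axis=0).round(4).tolist())
print("housing",f((imi.min(-1)>100)&(Z>.085)&(Z<.118)&(abs(X)<.03)&(abs(Y)<.07)))
print("bluestop",f((abs(Z-.067)<.006)&(Y>.04)&(Y<.1)&(abs(X)<.05)))
print("greystop",f((abs(Z-.067)<.006)&(Y<-.04)&(Y>-.09)&(abs(X)<.05)))
print("bluenose",f((imi[...,2]>100)&(imi[...,0]<80)&(Z>.075)&(Y>.045)&(abs(X)<.03)))
E
```

```text
t 9.95 pos [0.5096 0.1481 0.122 ] yang 74.46 tilt [ 2.3e-03  5.0e-04 -1.0e+00] move [ 0.06 -0.15  4.9 ] twist 0.06 w 0.41 F [ 0.94 -0.23 -1.95] q6 -1.06
housing (np.int64(6636), [[-0.0155, -0.0501, 0.0875], [-0.0113, 0.0038, 0.1143], [0.0146, 0.0473, 0.1164]])
bluestop (np.int64(1769), [[-0.025, 0.058, 0.0617], [-0.0071, 0.0696, 0.0672], [0.024, 0.0779, 0.0689]])
greystop (np.int64(1996), [[-0.0251, -0.0778, 0.0617], [-0.0049, -0.0684, 0.0672], [0.0242, -0.0577, 0.0689]])
bluenose (np.int64(172), [[-0.0057, 0.0512, 0.0986], [-0.0012, 0.054, 0.1042], [0.0048, 0.0572, 0.1065]])
```

View pics/w5.png

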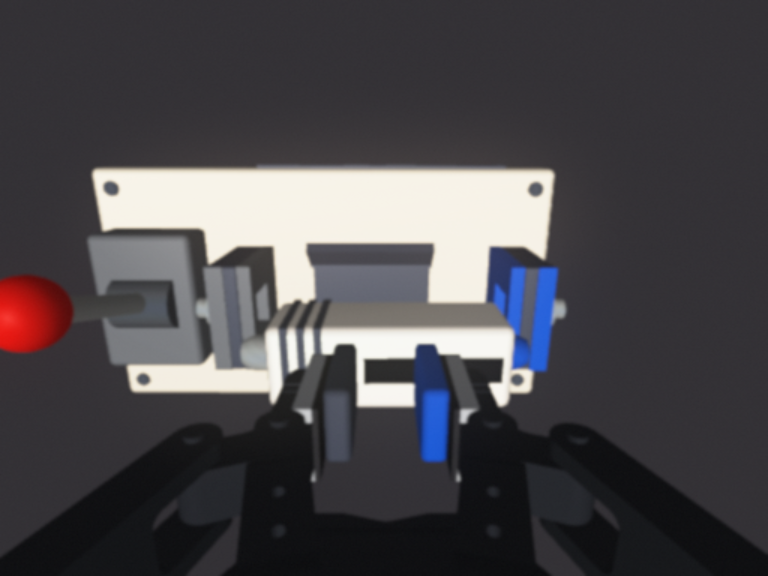

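Cartridge sits above the manifold between the grey stop (240,305) and blue stop (522,305), about 1.5 mm too far towards blue. I'll correct that and check again just above entry.

>>> step_arm --pt "3.2 0.05 -0.15 0.5 0" --pt "3.2 0.05 -0.15 1 0" --pt "3.2 0.05 -0.15 1.5 0" --pt "3.2 0.05 -0.15 1.8 0" --pt "3.2 0.05 -0.15 1.8 0" --pt "3.2 0.05 -0.15 1.8 0" --pt "3.2 0.05 -0.15 1.8 0"

```text
time: 10.65
tool_pos: [0.5079, 0.1466, 0.103]
tcp_rot: [0.425, 3.112, 0.0]
wrist_force: [0.1, 0.6, -2.1]
width: 0.411
grip_force: 31.0
```

```bash
python3 -c "
from h import *
go([.5087,.1468,.073],74.4)"
```

```text
t 10.65 pos [0.5079 0.1466 0.103 ] yang 74.46 tilt [ 4.e-04  1.e-04 -1.e+00] move [-0.07  0.04  3.  ] twist 0.06 w 0.411 F [ 0.13  0.63 -2.08] q6 -1.07
```

>>> step_arm --pt "3.2 -0.05 0 0.3 0" --pt "3.2 -0.05 0 0.6 0" --pt "3.2 -0.05 0 0.9 0" --pt "3.2 -0.05 0 1.2 0" --pt "3.2 -0.05 0 1.5 0" --pt "3.2 -0.05 0 1.8 0" --pt "3.2 -0.05 0 2.1 0" --pt "3.2 -0.05 0 2.4 0" --pt "3.2 -0.05 0 2.6 0" --pt "3.2 -0.05 0 2.6 0" --pt "3.2 -0.05 0 2.6 0"

```text
time: 11.75
tool_pos: [0.5082, 0.1464, 0.0768]
tcp_rot: [-0.425, -3.113, -0.0]
wrist_force: [0.7, 0.8, -2.2]
width: 0.412
grip_force: 31.0
```

```bash
python3 -c "
from h import *
go([.5087,.1468,.073],74.4)"
```

```text
t 11.75 pos [0.5082 0.1464 0.0768] yang 74.45 tilt [-1.e-04  0.e+00 -1.e+00] move [-0.04  0.05  0.38] twist 0.05 w 0.412 F [ 0.66  0.82 -2.21] q6 -1.07
```

No contact yet, and about 3.8 mm to go.

>>> step_arm --pt "3.2 0 0.05 0.1 0" --pt "3.2 0 0.05 0.2 0" --pt "3.2 0 0.05 0.3 0" --pt "3.2 0 0.05 0.35 0" --pt "3.2 0 0.05 0.35 0" --pt "3.2 0 0.05 0.35 0"

```text
time: 12.35
tool_pos: [0.5083, 0.1469, 0.0733]
tcp_rot: [-0.425, -3.113, 0.0]
wrist_force: [0.1, -0.5, -3.6]
width: 0.414
grip_force: 31.0
```

```bash
python3 -c "
from h import *
go([.5087,.1468,.073],74.4)"
```

```text
t 12.35 pos [0.5083 0.1469 0.0733] yang 74.46 tilt [-1.e-04 -0.e+00 -1.e+00] move [-0.04  0.01  0.03] twist 0.06 w 0.414 F [ 0.12 -0.49 -3.56] q6 -1.07
```

>>> step_arm --pt "3.2 0 0 0.05 0" --pt "3.2 0 0 0.1 0" --pt "3.2 0 0 0.15 0" --pt "3.2 0 0 0.15 0" --pt "3.2 0 0 0.15 0"

```text
time: 12.85
tool_pos: [0.5085, 0.1468, 0.073]
tcp_rot: [0.425, 3.113, -0.0]
wrist_force: [-4.2, -1.3, 6.6]
width: 0.414
grip_force: 33.5
```

```bash
python3 -c "
from h import *
go([.5087,.1468,.073],74.4)"
```

```text
t 12.85 pos [0.5085 0.1468 0.073 ] yang 74.46 tilt [ 1.e-04 -1.e-04 -1.e+00] move [-0.02  0.01  0.  ] twist 0.06 w 0.414 F [-4.15 -1.34  6.59] q6 -1.07
```

Resting on the bed with about 8 N. Now I'll open slowly, following down slightly to offset the pads swinging back.

>>> step_arm --pt "3.6 0 0 0 0" --pt "3.7 0 0 0 0" --pt "3.8 0 0 0.02 0" --pt "3.9 0 0 0.03 0" --pt "4.0 0 0 0.04 0" --pt "4.1 0 0 0.05 0" --pt "4.2 0 0 0.06 0" --pt "4.3 0 0 0.08 0" --pt "4.4 0 0 0.1 0" --pt "4.5 0 0 0.11 0" --pt "4.6 0 0 0.12 0" --pt "4.7 0 0 0.13 0" --pt "4.8 0 0 0.14 0" --pt "4.9 0 0 0.14 0" --pt "5.0 0 0 0.14 0" --pt "5.0 0 0 0.14 0"

```text
time: 14.45
tool_pos: [0.5091, 0.1471, 0.0707]
tcp_rot: [0.425, 3.111, 0.001]
wrist_force: [1.0, 4.3, 4.8]
width: 0.586
grip_force: 7.4
```

```bash
python3 - <<'E'
from h import *
im,d,P,K,T=cam("wrist"); np.savez("w6.npz",im=im,P=P,T=T); cv2.imwrite("pics/w6.png",cv2.resize(im[...,::-1],(768,576)))
go([.5087,.1468,.073],74.4); print(bot.read_state()["width"]*85.4)
E
```

```text
t 14.5 pos [0.509  0.147  0.0707] yang 74.45 tilt [ 1.5e-03  3.0e-04 -1.0e+00] move [ 0.03 -0.03 -0.23] twist 0.05 w 0.587 F [2.64 3.61 4.39] q6 -1.07
50.167395717293964
```

View pics/w6.png

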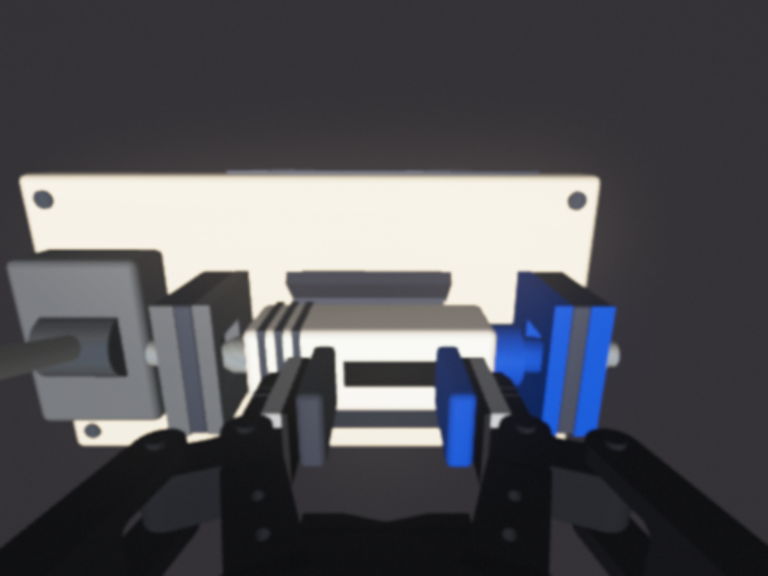

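Mid-release: blue nose at about (535,355) is entering the blue recess and steel nose at (235,355) is entering the grey one. Continuing to open.

>>> step_arm --pt "5.1 0 0 0.02 0" --pt "5.2 0 0 0.04 0" --pt "5.3 0 0 0.06 0" --pt "5.4 0 0 0.08 0" --pt "5.5 0 0 0.08 0" --pt "5.6 0 0 0.08 0" --pt "5.8 0 0 0.08 0" --pt "6.0 0 0 0.05 0" --pt "6.3 0 0 0 0" --pt "6.6 0 0 0 0" --pt "6.6 0 0 0 0"

```text
time: 15.6
tool_pos: [0.5084, 0.1469, 0.0705]
tcp_rot: [0.425, 3.113, 0.0]
wrist_force: [1.0, -0.1, 0.1]
width: 0.776
grip_force: 0.0
```

```bash
python3 - <<'E'
from h import *
im,d,P,K,T=cam("wrist"); np.savez("w7.npz",im=im,P=P,T=T); cv2.imwrite("pics/w7.png",cv2.resize(im[...,::-1],(768,576)))
go([.5087,.1468,.073],74.4); print(bot.read_state()["width"]*85.4,bot.read_state()["grip_force"])
a=np.radians(74.4); y=np.array([np.cos(a),np.sin(a)]); x=np.array([np.sin(a),-np.cos(a)])
D=P[...,:2]-[.5094,.1466]; X=D@x; Y=D@y; Z=P[...,2]
f=lambda m:(m.sum(),np.nanpercentile(np.c_[X[m],Y[m],Z[m]],[1,50,99],axis=0).round(4).tolist())
imi=im.astype(int)
print("housing top",f((imi.min(-1)>100)&(abs(Z-.066)<.01)&(abs(X)<.02)&(abs(Y)<.05)))
print("blue tab",f((imi[...,2]>80)&(imi[...,0]<80)&(Z>.07)&(abs(Y)<.05)))
E
```

```text
t 15.65 pos [0.5084 0.1469 0.0704] yang 74.46 tilt [ 1.e-04 -0.e+00 -1.e+00] move [-0.03  0.   -0.26] twist 0.06 w 0.773 F [0.43 0.24 0.25] q6 -1.07
66.0113887770881 0.0
housing top (np.int64(5455), [[-0.0161, -0.0491, 0.0567], [-0.0096, -0.0025, 0.0658], [0.0147, 0.0363, 0.0706]])
blue tab (np.int64(2243), [[-0.0125, -0.0344, 0.0723], [-0.0053, 0.0211, 0.1013], [0.0107, 0.0406, 0.1122]])
```

View pics/w7.png

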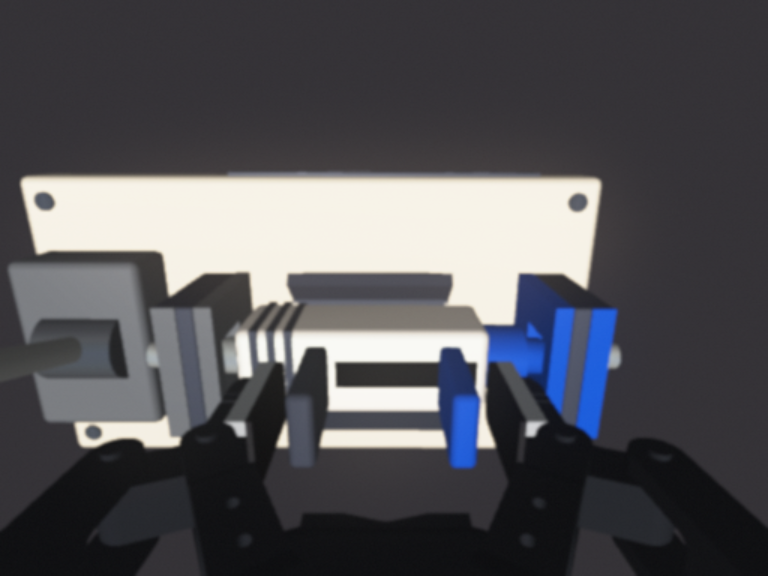

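Seated by the look of it: noses at (235,350) and (535,350) in the recesses, pads clear of both tabs. I'll raise, shut the fingers and measure the seating and the ball from above.

>>> step_arm --pt "6.6 0 0 -0.5 0" --pt "6.6 0 0 -1.5 0" --pt "6.6 0 0 -3 0" --pt "6.6 0 0 -5.5 0" --pt "6 0 0 -9 0" --pt "4 0 0 -12.5 0" --pt "0 0 0 -15 0" --pt "0 0 0 -15 0" --pt "0 0 0 -15 0" --pt "0 0 0 -15 0" --pt "0 0 0 -15 0"

```text
time: 16.75
tool_pos: [0.5072, 0.1466, 0.2187]
tcp_rot: [-0.424, -3.11, 0.002]
wrist_force: [0.5, 0.2, -0.1]
width: 0.001
grip_force: 0.0
```

```bash
python3 - <<'E'
from h import *
im,d,P,K,T=cam("wrist"); np.savez("w8.npz",im=im,P=P,T=T); cv2.imwrite("pics/w8.png",cv2.resize(im[100:300,60:410,::-1],None,fx=2,fy=2))
a=np.radians(74.4); y=np.array([np.cos(a),np.sin(a)]); x=np.array([np.sin(a),-np.cos(a)])
D=P[...,:2]-[.5094,.1466]; X=D@x; Y=D@y; Z=P[...,2]
f=lambda m:(m.sum(),np.nanpercentile(np.c_[X[m],Y[m],Z[m]],[1,50,99],axis=0).round(4).tolist())
imi=im.astype(int)
print("housing top",f((imi.min(-1)>100)&(abs(Z-.066)<.005)&(abs(X)<.02)&(abs(Y)<.056)))
print("tabs",f((Z>.095)&(Z<.11)&(abs(Y)<.04)&(abs(X)<.03)), f((Z>.097)&(Z<.107)&(Y>.01)&(Y<.04)&(abs(X)<.03)))
r=(imi[...,0]>150)&(imi[...,1]<60)&np.isfinite(Z); p=np.c_[X[r],Y[r],Z[r]]
A=np.c_[2*p,np.ones(len(p))]; print("ball",len(p),np.linalg.lstsq(A,(p**2).sum(1),rcond=None)[0][:3].round(4))
c=np.array([-.075,-.118])
go([*(np.array([.5094,.1466])+c[0]*x+c[1]*y),.095],74.4)
E
```

```text
housing top (np.int64(1967), [[-0.0158, -0.0509, 0.0614], [-0.0046, -0.0113, 0.0659], [0.0153, 0.0363, 0.0682]])
tabs (np.int64(504), [[-0.0118, -0.0269, 0.0966], [-0.0011, 0.0, 0.1016], [0.0115, 0.0269, 0.1034]]) (np.int64(248), [[-0.0116, 0.0191, 0.0977], [-0.0011, 0.0227, 0.1016], [0.0114, 0.027, 0.1032]])
ball 659 [-0.0222 -0.1177  0.1202]
t 16.8 pos [0.5073 0.1466 0.2187] yang 74.46 tilt [-3.e-03 -8.e-04 -1.e+00] move [  7.27 -11.72  12.41] twist 0.06 w 0.0 F [-0.49  0.53  0.43] q6 -1.07
```

View pics/w8.png

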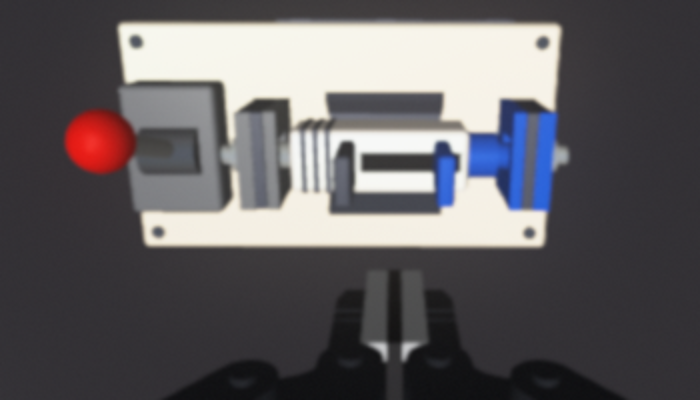

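Seated and level: tab faces are 54 mm apart at ±27 mm, tab tops at 102 mm. In the crop the ball is at (100,141), which is manifold x −22 mm. Next I'll go to the robot side of the lever.

>>> step_arm --pt "0 2 -3.5 0 0" --pt "0 4.5 -7.5 0 0" --pt "0 6.5 -10.5 0 0" --pt "0 7.3 -11.7 0 0" --pt "0 7.3 -11.7 0 0" --pt "0 7.3 -11.7 1 0" --pt "0 7.3 -11.7 4 0" --pt "0 7.3 -11.7 8 0" --pt "0 7.3 -11.7 11 0" --pt "0 7.3 -11.7 12.3 0" --pt "0 7.3 -11.7 12.3 0" --pt "0 7.3 -11.7 12.3 0"

```text
time: 18.0
tool_pos: [0.4078, 0.0541, 0.098]
tcp_rot: [0.424, 3.112, 0.0]
wrist_force: [-0.3, 0.4, 0.4]
width: -0.005
grip_force: 0.0
```

```bash
cat >> h.py <<'E'
def man(X,Y,z):
    a=np.radians(74.4); y=np.array([np.cos(a),np.sin(a)]); x=np.array([np.sin(a),-np.cos(a)])
    s=bot.read_state(); D=s["tool_pos"][:2]-[.5094,.1466]; print("man pos",(D@x).round(4),(D@y).round(4),"F along x,y",s["wrist_force"][:2]@x,s["wrist_force"][:2]@y)
    go([*(np.array([.5094,.1466])+X*x+Y*y),z],74.4)
E
python3 -c "
from h import *
man(.014,-.118,.095)"
```

```text
man pos -0.073 -0.1164 F along x,y -0.3691012169627034 0.36064399120089563
t 18.0 pos [0.4078 0.0541 0.098 ] yang 74.48 tilt [ 7.e-04  2.e-04 -1.e+00] move [-8.7  -0.17  0.3 ] twist 0.08 w -0.005 F [-0.26  0.45  0.37] q6 -1.23
```

Push along −tool x, slowly, to just short of the expected end (manifold x ≈ +11 mm).

>>> step_arm --pt "0 -1 -0.2 0.3 0" --pt "0 -2 -0.2 0.3 0" --pt "0 -2.8 -0.2 0.3 0" --pt "0 -3.5 -0.2 0.3 0" --pt "0 -4.2 -0.2 0.3 0" --pt "0 -4.9 -0.2 0.3 0" --pt "0 -5.6 -0.2 0.3 0" --pt "0 -6.3 -0.2 0.3 0" --pt "0 -7 -0.2 0.3 0" --pt "0 -7.6 -0.2 0.3 0" --pt "0 -8.1 -0.2 0.3 0" --pt "0 -8.4 -0.2 0.3 0" --pt "0 -8.4 -0.2 0.3 0" --pt "0 -8.4 -0.2 0.3 0"

```text
time: 19.4
tool_pos: [0.4873, 0.0292, 0.0945]
tcp_rot: [0.425, 3.112, 0.0]
wrist_force: [-0.3, 0.2, 0.0]
width: -0.003
grip_force: 0.0
```

```bash
python3 -c "
from h import *
man(.014,-.118,.095)"
```

```text
man pos 0.0103 -0.119 F along x,y -0.35554732921732174 0.1296121991724612
t 19.4 pos [0.4873 0.0292 0.0945] yang 74.46 tilt [ 5.e-04 -0.e+00 -1.e+00] move [-0.37  0.1  -0.05] twist 0.06 w -0.003 F [-0.31  0.22  0.  ] q6 -1.29
```

>>> step_arm --pt "0 -0.2 0.1 0 0" --pt "0 -0.3 0.1 0 0" --pt "0 -0.4 0.1 0 0" --pt "0 -0.5 0.1 0 0" --pt "0 -0.5 0.1 0 0"

```text
time: 19.9
tool_pos: [0.4913, 0.0291, 0.0941]
tcp_rot: [-0.425, -3.111, -0.0]
wrist_force: [-4.0, 1.1, 1.6]
width: -0.003
grip_force: 2.0
```

```bash
cat > ball.py <<'E'
from h import *
man(.014,-.118,.095)
a=np.radians(74.4); y=np.array([np.cos(a),np.sin(a)]); x=np.array([np.sin(a),-np.cos(a)])
for n in("scene","top","wrist"):
    im,d,P,K,T=cam(n); D=P[...,:2]-[.5094,.1466]; X=D@x;Y=D@y;Z=P[...,2]; imi=im.astype(int)
    r=(imi[...,0]>120)&(imi[...,1]<60)&(imi[...,2]<60)&np.isfinite(Z)&(abs(Y+.118)<.05)&(abs(X)<.08); p=np.c_[X[r],Y[r],Z[r]]
    if len(p)<15: print(n,len(p)); continue
    from scipy.optimize import least_squares
    o=np.array([*T[:3,3][:2]-[.5094,.1466]]); o=np.array([o@x,o@y,T[2,3]])
    m=np.median(p,0); g=m+(m-o)/np.linalg.norm(m-o)*.008
    c=least_squares(lambda c:np.linalg.norm(p-c,axis=1)-.013,g,loss="soft_l1",f_scale=.002).x
    print(n,len(p),c.round(4),"lever",np.arctan2(c[0],c[2]-.042)+.5)
E
python3 ball.py
```

```text
man pos 0.0141 -0.118 F along x,y -4.139541099612346 -0.00308027996947402
t 19.9 pos [0.4913 0.0291 0.0941] yang 74.45 tilt [-2.e-03  4.e-04 -1.e+00] move [ 0.01  0.   -0.09] twist 0.05 w -0.003 F [-3.99  1.11  1.63] q6 -1.29
scene 40 [ 0.0378 -0.1192  0.1129] lever 0.9899593302282697
top 0
wrist 289 [ 0.0367 -0.1161  0.1367] lever 0.8696425285647569
```

Force is rising at just the predicted end position. A little more firmly, then I'll back off.

>>> step_arm --pt "0 -0.1 0 0 0" --pt "0 -0.2 0 0 0" --pt "0 -0.25 0 0 0" --pt "0 -0.25 0 0 0" --pt "0 -0.25 0 0 0"

```text
time: 20.55
tool_pos: [0.4916, 0.0289, 0.0939]
tcp_rot: [-0.424, -3.106, -0.001]
wrist_force: [-9.8, 3.9, 6.2]
width: 0.001
grip_force: 6.1
```

```bash
python3 -c "
from h import *
man(.014,-.118,.095)"
```

```text
man pos 0.0145 -0.1181 F along x,y -10.490323912434361 1.0987659024202143
t 20.55 pos [0.4916 0.0289 0.0939] yang 74.44 tilt [-0.0063  0.0012 -1.    ] move [ 0.05  0.01 -0.11] twist 0.04 w 0.001 F [-9.81  3.88  6.19] q6 -1.29
```

At the stop: position holds while the force grows to 10 N. I'll back off and raise clear.

>>> step_arm --pt "0 1 0 0 0" --pt "0 3 0 0 0" --pt "0 5 0 0 0" --pt "0 6 0 0 0" --pt "0 6 0 -3 0" --pt "0 6 0 -7 0" --pt "0 6 0 -12 0" --pt "0 6 0 -14 0" --pt "0 6 0 -14 0" --pt "0 6 0 -14 0"

```text
time: 21.55
tool_pos: [0.4374, 0.0442, 0.2348]
tcp_rot: [0.425, 3.11, 0.0]
wrist_force: [0.2, -0.4, -1.2]
width: -0.002
grip_force: 0.0
```

```bash
python3 ball.py; python3 - <<'E'
from h import *
a=np.radians(74.4); y=np.array([np.cos(a),np.sin(a)]); x=np.array([np.sin(a),-np.cos(a)])
im,d,P,K,T=cam("wrist"); D=P[...,:2]-[.5094,.1466]; X=D@x;Y=D@y;Z=P[...,2]
for s in(-1,1):
    m=(Z>.097)&(Z<.107)&(s*Y>.01)&(s*Y<.04)&(abs(X)<.03); print("tab",m.sum(),np.nanpercentile(np.c_[X[m],Y[m],Z[m]],[1,50,99],axis=0).round(4).tolist())
E
```

```text
man pos -0.0418 -0.118 F along x,y 0.2847012498115844 -0.3272667086490058
t 21.55 pos [0.4374 0.0442 0.2348] yang 74.45 tilt [ 2.4e-03 -2.0e-04 -1.0e+00] move [-5.550e+00 -1.000e-02  1.399e+01] twist 0.05 w -0.002 F [ 0.19 -0.39 -1.2 ] q6 -1.26
scene 41 [ 0.0362 -0.1182  0.1136] lever 0.9684506928510386
top 0
wrist 0
tab 221 [[-0.012, -0.0273, 0.0972], [-0.0014, -0.0241, 0.1015], [0.0114, -0.0196, 0.1032]]
tab 235 [[-0.0122, 0.0187, 0.0974], [-0.001, 0.0216, 0.1013], [0.0116, 0.0267, 0.1031]]
```

```bash
python3 -c "
from workcell import bot
print(bot.finish_job())"
```

```text
the job is handed in; nothing more can be done
None
```

The job is handed in at about 22 s: by the last camera check the cartridge sits level with both noses home and tabs upright (54 mm apart), and the lever was pushed to its stop (10 N, camera estimate about 0.97 of 1.0), but no verdict came back.

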